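# Shunt the paint pots home and bolt the rack

## Task

The row of four square paint pots stands part-way along the wooden rack: push the red pot at the back of the row with your fingertips, and nothing else of the row, so that all four slide together as one train, staying in touch, until the blue front pot is fully home against the end stop. Then push the black tab of the rack's slide bolt until the bolt is fully shut across the channel behind the row. Do not lift or tip the pots, and leave everything else on the table where it is.

Things in the scene. Friction and masses are not known exactly. Their poses are not given: they have to be found in the camera images.
- rack: fixed wooden paint rack; origin: centre of its underside. Channel along its own x, x = -200 (open end) to +200 mm; +x points to the dark end stop (inner face x = +185 mm, top 42 mm above table); z up. Channel floor 8 mm above table, 54 mm wide inside; side lips 6 mm thick, tops 18 mm above table. The bolt's bed (60 mm wide, 18 mm high, with a guide 37 mm high) stands out at x = -28 mm to y = -113 mm
- stop_face (a point): middle of the end stop's inner face, on the channel's centre line, 30 mm above the table
- pot1: square lidded paint pot in the rack's channel, blue, the front one, nearest the end stop. Body 50 x 50 mm, 42 mm tall, round lid on top to 52 mm; about 0.12 kg; origin at the centre of its underside, 8 mm above the table. The four stand face to face: blue, teal, yellow, red from the stop
- pot2: square lidded paint pot in the rack's channel, teal, second. Body 50 x 50 mm, 42 mm tall, round lid on top to 52 mm; about 0.12 kg; origin at the centre of its underside, 8 mm above the table. The four stand face to face: blue, teal, yellow, red from the stop
- pot3: square lidded paint pot in the rack's channel, yellow, third. Body 50 x 50 mm, 42 mm tall, round lid on top to 52 mm; about 0.12 kg; origin at the centre of its underside, 8 mm above the table. The four stand face to face: blue, teal, yellow, red from the stop
- pot4: square lidded paint pot in the rack's channel, red, the LAST one of the row, farthest from the end stop: the one to push on. Body 50 x 50 mm, 42 mm tall, round lid on top to 52 mm; about 0.12 kg; origin at the centre of its underside, 8 mm above the table. The four stand face to face: blue, teal, yellow, red from the stop
- bolt (a joint): travel of the slide bolt in m along the rack's own +y: about 0 open, 0.052 shut (hard stop). Stays where left, slides at about 1.5 N. Steel bar 12 mm wide, 21 to 33 mm above table, centred at rack x = -28 mm; its tip at rack y = -44 mm open, +8 mm shut (across the channel). It passes 6 mm behind the red pot when the row is fully home; before that the row blocks it
- tab (a point): centre of the outer face of the bolt's black push tab (36 mm wide along rack x, 8 mm thick, 20 to 54 mm above the table), which looks to the rack's own -y; moves with the bolt, at rack y = -106 mm when open. Push it along the rack's +y to shut the bolt
- spare: lidded green paint pot of the same shape as the row's pots (50 x 50 x 52 mm), standing on the table beside the rack, not part of the row; origin at the centre of its underside (leave alone)
- squeeze: clear squeeze bottle, 52 mm across, 170 mm tall; origin at the centre of its underside (leave alone)
- brushcup: grey cup with brushes in it, 76 mm across, about 200 mm tall with the brushes; origin at the centre of its underside (leave alone)
- bowl: blue ceramic bowl, 120 mm across, 45 mm tall; origin at the centre of its underside (leave alone)
- tub: white plastic tub, 96 mm across, 90 mm tall; origin at the centre of its underside (leave alone)
- comb: wooden marbling comb with steel teeth lying flat, 200 x 22 x 12 mm; origin at the middle of the underside of its wooden bar (leave alone)
- brush: paint brush lying on the table near the rack, about 180 mm long; origin near its middle, x along it (leave alone)

How it is judged:
By the outcome, as a careful person would: the job done as asked, in the order asked, and still so for the second after the job is handed in, with the robot touching nothing.
It also fails if it takes over 48 s, if anything falls off the work surface, if the arm or the gripper's body presses on something with over 40 N, if the wrist force passes 120 N, or if a joint passes its speed limit or range.

## Robot

A 6-joint arm with a two-finger parallel gripper is mounted at the origin on the work surface. World frame = base frame: x ahead of the robot, y to its left, z up, the work surface at z = 0. Lengths are in m, angles in rad, forces in N, time in s.
With the tool pointing down it reaches from about 0.35 to 0.975 m from the base axis. Payload 7.1 kg.
Tool frame: the origin (TCP) lies on the centre line of the jaws, within the pads' length; the fingertips stand arm.tcp_to_tips ahead of it and the grasp point (between the pads) lies 6 mm ahead of it (arm.tcp_to_tips is the distance from the TCP to the fingertips, in m); z points along the fingers, y is the line along which they close (so a half turn about z gives the same grasp; the last joint's range is limited). The gripper opens to 88 mm and grips with 3 to 60 N. Pads are 20 mm wide; open, the fingers measure 115 mm over their backs; the gripper's body (75 mm by 178 mm) begins 61 mm behind the grasp point.
Start: joints at [1.182, 0.423, 1.63, -0, 1.089, -0.019], TCP at [0.226, 0.583, 0.248] pointing down, gripper open.
Joint ranges: [-3, 3], [-0.9, 2.11], [0.09, 2.58], [-1.31, 4.45], [0.11, 2.69], [-2.54, 2.54]. Speed limits (rad/s): [2.39, 2.39, 3.01, 3.14, 3.14, 3.14].

## Interface

Orientations are given as a unit quaternion [x, y, z, w].
In Python, from station import arm gives the robot as it stands.
- The arm moves only by the tool send_rows, never from a script. Its argument "moves" is a list of rows, each an object with "dp": the shift along the tool's x, y, z in cm, a list of three; "twist": the turn about the tool's z in rad; "gripper": the finger opening in cm, from 0 to 8.78. In form: [{"dp": [x, y, z], "twist": twist, "gripper": gripper}, ...]. A call has 1 to 5 rows; each row is the pose to reach, as a shift and turn from the pose commanded when the call began, along the tool's axes at that moment; what a row does not reach only later rows make up. A row lasts 1/8 s, in which the tool goes at most 62.5 mm and 10.7 degrees, less where a joint would pass 70% of its speed; a pose out of reach is approached as far as the arm can. A call with a gripper value outside its range is refused whole. The fingers move at their own pace and stop on an object; the grip force is fixed at half the most. Time passes only in rows, so rows that repeat a pose let the fingers close. It gives the time, the measured TCP pose, the force, the opening and the grip force at its end, in the units of the state.
- arm.sense(): the state, without advancing time (a new reading comes with each control period).
- arm.snapshot(name): name is "side" or "top"; returns the picture (480x640x3 uint8, blue, green, red); there is no depth.
- arm.camera_info(name): a dict with "vfov" (degrees; the focal length in pixels is half the picture's height over the tangent of half this angle, whatever the lens; pixels are square), "cx", "cy" (the principal point, pixels), "k1" (the pictures are not rectified: a ray, as slopes to the right and down, at radius r is drawn at 1 + k1 r^2 times it, then the intrinsics apply), "position" and "rotation" of the camera in the world. Camera axes: x right, y down, z forward; pixel columns grow to the right and rows downward; lengths in m; the calibration is good to about 2 mm. A picture is of the moment at which its call begins. camera_info takes no time and is no camera call.
- arm.close_job(): hands the job in; it is judged then, once.
The state is a dict: "t": time; "joint_pos": joint angles; "qvel": joint speeds; "effort": joint torques, N m; "ee_pos": TCP position; "tool_rot": TCP orientation; "ft_force": force on the tool from outside, world axes, zero at the start; "ft_torque": the same for the moment, N m; "grip_width": finger opening in m; "finger_force": force on a finger pad.
Only numpy, scipy, OpenCV 4.12 (cv2) and the standard library are available. Lean on these libraries where they do the work, as an engineer would, in place of code of your own. Each camera call takes 0.05 s, during which the arm holds its last target. There are 200 camera calls.

## Working session

There is one attempt and no reset: what is moved stays moved. The work goes in short steps, Python scripts to look and compute and a tool call to move; the robot and the scene stay as the last step left them, time stands still between calls to the robot, and variables do not carry over. Pictures are saved under pics/ and viewed, at most 10 in all, crops included, and the job is handed in when it is done.

Besides the shell and the picture viewer there is one more tool, called after ">>>" as name([rows], argument=value, ...), one row to a line, values as JSON. send_rows: Moves the arm, as the interface text tells. Its arguments: {"type":"object","properties":{"moves":{"type":"array"}},"required":["moves"]}

```bash
mkdir -p pics; ls
python3 - <<'E'
from station import arm
import cv2
for n in("side","top"):
    cv2.imwrite(f"pics/{n}0.png",arm.snapshot(n)); print(arm.camera_info(n))
print(arm.sense(),arm.tcp_to_tips)
E
```

```text
pics
{'vfov': 54.9537417166406, 'cx': 317.94944841894215, 'cy': 243.15812289862058, 'k1': -0.039159031609433306, 'position': array([ 0.4015136 , -0.95165553,  0.72198716]), 'rotation': array([ 0.88146055, -0.06007648,  0.02347873, -0.46783208])}
{'vfov': 55.008928041806165, 'cx': 322.61134262099523, 'cy': 239.29445987116964, 'k1': -0.1110875312108562, 'position': array([0.4397024 , 0.02285907, 1.04421346]), 'rotation': array([-0.70512414,  0.70739315, -0.04335032,  0.0227074 ])}
{'t': 0.1, 'joint_pos': array([ 1.18201510e+00,  4.23742040e-01,  1.63062209e+00,  9.78914082e-06,
        1.08861283e+00, -1.90167306e-02]), 'qvel': array([-0.00063258, -0.00258755, -0.00174395,  0.00030722,  0.00218188,
        0.00080745]), 'effort': array([-4.58946361e-04, -5.45614636e+01, -2.74324679e+01,  6.44613337e-02,
        1.89036661e-02,  1.73608635e-05]), 'ee_pos': array([0.22567427, 0.58232088, 0.24699004]), 'tool_rot': array([ 1.83832977e-01,  9.82957251e-01, -6.76935800e-04, -1.44398321e-04]), 'ft_force': array([ 0.20152706,  0.31903283, -0.04589357]), 'ft_torque': array([0.02736766, 0.00978067, 0.00902349]), 'finger_force': 0.0, 'grip_width': 0.0882254481835882} 0.025
```

View pics/top0.png

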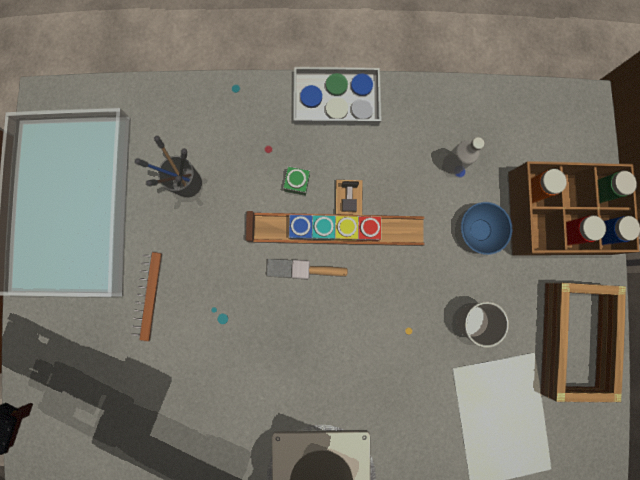

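View pics/side0.png

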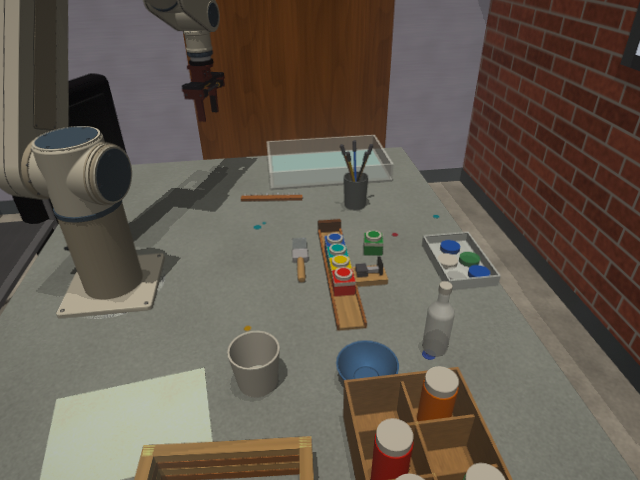

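The top view shows the rack along the image row at about y=228: end stop at left (250,227), red pot at (370,228), open end at (423,230). The bolt tab is near (349,184), and the bowl at (486,228) is beyond the open end.

```bash
cat > h.py <<'E'
from station import arm
import numpy as np, cv2
from scipy.spatial.transform import Rotation as R
def cast(n,px,z):
    c=arm.camera_info(n); f=240/np.tan(np.radians(c['vfov']/2))
    K=np.array([[f,0,c['cx']],[0,f,c['cy']],[0,0,1]])
    u=cv2.undistortPoints(np.array(px,float).reshape(-1,1,2),K,np.array([c['k1'],0,0,0,0])).reshape(-1,2)
    d=R.from_quat(c['rotation']).apply(np.c_[u,np.ones(len(u))]); p=c['position']
    return p+d*((z-p[2])/d[:,2])[:,None]
E
python3 - <<'E'
from h import *
im=cv2.imread("pics/top0.png"); hsv=cv2.cvtColor(im,cv2.COLOR_BGR2HSV)
cv2.imwrite("pics/crop0.png",cv2.resize(im[150:290,230:440],None,fx=3.8,fy=3.8,interpolation=cv2.INTER_CUBIC))
H,S,V=cv2.split(hsv); win=np.zeros_like(H); win[205:252,240:430]=255
def blob(m):
    n,l,s,c=cv2.connectedComponentsWithStats((m&win).astype(np.uint8)); i=1+s[1:,4].argmax(); return s[i],c[i],l==i
for k,lo,hi in(("blue",105,125),("teal",82,98),("yel",24,33),("red",172,180)):
    m=((H>=lo)&(H<=hi)&(S>130))*np.uint8(255)
    if k=="red": m|=((H<=5)&(S>150))*np.uint8(255)
    s,c,_=blob(m); print(k,s,c.round(1),cast("top",[c],.058).round(4))
w=((H>5)&(H<23)&(S>60))*np.uint8(255)
s,c,l=blob(w); r=cv2.minAreaRect(np.argwhere(l)[:,::-1].astype(np.float32)); b=cv2.boxPoints(r)
print(s,b,cast("top",b,.018).round(4))
E
```

```text
blue [294 219  14  13 142] [300.3 225.1] [[0.5628 0.0418 0.058 ]]
teal [317 219  14  14 146] [323.6 225.7] [[ 0.5615 -0.0085  0.058 ]]
yel [340 220  14  13 148] [346.8 226. ] [[ 0.5608 -0.0585  0.058 ]]
red [359 217  22  22 161] [369.  228.7] [[ 0.5549 -0.1066  0.058 ]]
[ 245  205  180   41 3284] [[244.92007 242.35701]
 [245.50339 203.27617]
 [424.56796 205.94878]
 [423.98465 245.02962]] [[ 0.5293  0.1661  0.018 ]
 [ 0.6176  0.1659  0.018 ]
 [ 0.6118 -0.2404  0.018 ]
 [ 0.5224 -0.2366  0.018 ]]
```

View pics/crop0.png

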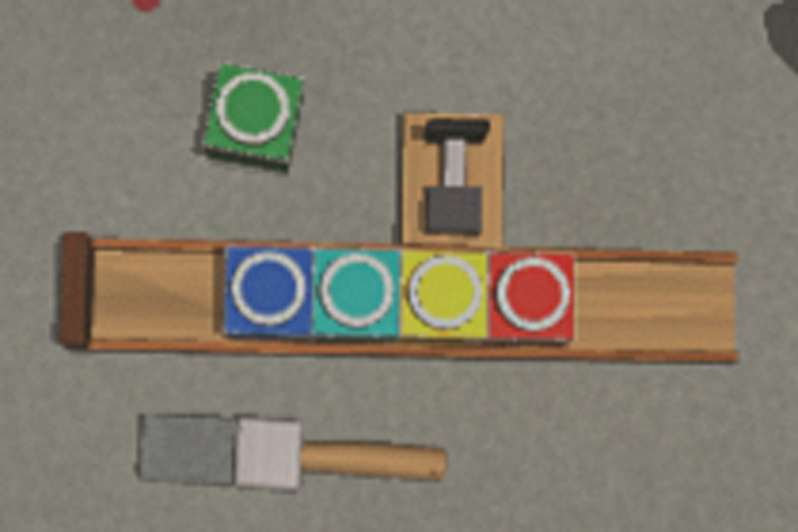

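```bash
cat >> h.py <<'E'
def info(px=None):
    s=arm.sense(); M=R.from_quat(s['tool_rot']).as_matrix()
    print("t",round(s['t'],2),"ee",s['ee_pos'].round(4),"F",s['ft_force'].round(1),"toolx",M[:,0].round(4),"tooly",M[:,1].round(4))
    return s['ee_pos'],M
E
python3 - <<'E'
from h import *
q=lambda *a:np.array([(230+u/3.8,150+v/3.8) for u,v in a])
up=cast("top",q((95,239),(737,254)),.018); lo=cast("top",q((95,350),(737,360)),.018)
print("lips",up.round(4),lo.round(4))
mid=(up+lo)/2; d=mid[0]-mid[1]; print("mid",mid.round(4),"ang",d[0]/d[1])
print("stop top inner",cast("top",q((91,291)),.042).round(4),"outer",cast("top",q((62,291)),.042).round(4))
print("bed edges",cast("top",q((404,113),(503,116)),.018).round(4))
print("tab top",cast("top",q((427,121),(489,121),(427,140),(489,135)),.054).round(4))
print("red top corners",cast("top",q((488,252),(574,252),(488,340),(574,340)),.050).round(4))
print("blue corners",cast("top",q((225,249),(225,334)),.050).round(4))
print("lid centres",cast("top",q((268.5,289),(357,290.5),(445,292),(533,293)),.060).round(4))
p,M=info(); d/=np.linalg.norm(d)
y=d; ang=np.arctan2(M[:,1]@np.cross(M[:,2],y),M[:,1]@y); print("twist",-ang)
E
```

```text
lips [[ 0.5957  0.1443  0.018 ]
 [ 0.5867 -0.2382  0.018 ]] [[ 0.5298  0.1436  0.018 ]
 [ 0.5231 -0.2366  0.018 ]]
mid [[ 0.5628  0.1439  0.018 ]
 [ 0.5549 -0.2374  0.018 ]] ang 0.02060598713235861
stop top inner [[0.5618 0.1434 0.042 ]] outer [[0.5619 0.1601 0.042 ]]
bed edges [[ 0.6717 -0.0391  0.018 ]
 [ 0.67   -0.0985  0.018 ]]
tab top [[ 0.6589 -0.0502  0.054 ]
 [ 0.659  -0.0861  0.054 ]
 [ 0.6477 -0.0501  0.054 ]
 [ 0.6507 -0.086   0.054 ]]
red top corners [[ 0.5831 -0.0849  0.05  ]
 [ 0.5832 -0.1347  0.05  ]
 [ 0.5323 -0.0843  0.05  ]
 [ 0.5322 -0.1338  0.05  ]]
blue corners [[0.5849 0.066  0.05  ]
 [0.536  0.0659 0.05  ]]
lid centres [[ 0.5606  0.0409  0.06  ]
 [ 0.5597 -0.0091  0.06  ]
 [ 0.5588 -0.0591  0.06  ]
 [ 0.5582 -0.1092  0.06  ]]
t 0.1 ee [0.2257 0.5823 0.247 ] F [ 0.2  0.3 -0. ] toolx [-0.9324  0.3614  0.    ] tooly [ 0.3614  0.9324 -0.0014]
twist -0.3491662921177667
```

>>> send_rows([
  {"dp": [-4,-4,0],"twist": -0.07,"gripper": 0},
  {"dp": [-8,-8,0],"twist": -0.14,"gripper": 0},
  {"dp": [-12,-12,0],"twist": -0.21,"gripper": 0},
  {"dp": [-16,-16,0],"twist": -0.28,"gripper": 0},
  {"dp": [-20,-20,0],"twist": -0.35,"gripper": 0},
])

```text
t: 0.72
ee_pos: [0.3403, 0.3222, 0.2475]
tool_rot: [0.009, 1.0, -0.0, -0.0]
ft_force: [0.7, -0.7, 0.0]
grip_width: 0.0411
finger_force: 0.0
```

```bash
python3 -c "
from h import *
p,M=info(); print((np.array([.5565,-.175,.2])-p)@M)"
```

```text
t 0.72 ee [0.3403 0.3222 0.2475] F [ 0.7 -0.7  0. ] toolx [-9.999e-01  1.710e-02  1.000e-04] tooly [ 1.710e-02  9.999e-01 -2.000e-04]
[-0.22460502 -0.49345538  0.04761993]
```

>>> send_rows([
  {"dp": [-2.5,-5.5,0],"twist": 0,"gripper": 0},
  {"dp": [-5,-11,0],"twist": 0,"gripper": 0},
  {"dp": [-7.5,-16.5,0],"twist": 0,"gripper": 0},
  {"dp": [-10,-22,0],"twist": 0,"gripper": 0},
  {"dp": [-12.5,-27.5,0],"twist": 0,"gripper": 0},
])

```text
t: 1.35
ee_pos: [0.46, 0.0446, 0.2477]
tool_rot: [0.01, 1.0, 0.0, 0.0]
ft_force: [-0.2, 0.3, 1.1]
grip_width: 0.0004
finger_force: 0.0
```

>>> send_rows([
  {"dp": [-2.5,-5.5,0],"twist": 0,"gripper": 0},
  {"dp": [-5,-11,0],"twist": 0,"gripper": 0},
  {"dp": [-7.5,-16.5,0],"twist": 0,"gripper": 0},
  {"dp": [-10,-22,0],"twist": 0,"gripper": 0},
  {"dp": [-10,-22,0],"twist": 0,"gripper": 0},
])

```text
t: 1.98
ee_pos: [0.5563, -0.1789, 0.2472]
tool_rot: [0.012, 1.0, -0.0, 0.0]
ft_force: [-0.4, 0.7, -0.6]
grip_width: 0.0008
finger_force: 0.0
```

```bash
python3 -c "
from h import *
p,M=info(); print((np.array([.5565,-.175,.045])-p)@M)"
```

```text
t 1.98 ee [ 0.5563 -0.1789  0.2472] F [-0.4  0.7 -0.6] toolx [-9.997e-01  2.390e-02 -6.000e-04] tooly [ 2.390e-02  9.997e-01 -6.000e-04]
[-1.26464467e-05  4.04816490e-03  2.02225971e-01]
```

>>> send_rows([
  {"dp": [0,0,5],"twist": 0,"gripper": 0},
  {"dp": [0,0,10],"twist": 0,"gripper": 0},
  {"dp": [0,0,15],"twist": 0,"gripper": 0},
  {"dp": [0,0,18],"twist": 0,"gripper": 0},
  {"dp": [0,0,20],"twist": 0,"gripper": 0},
])

```text
t: 2.6
ee_pos: [0.5541, -0.1742, 0.046]
tool_rot: [0.01, 1.0, 0.0, -0.001]
ft_force: [-0.0, -0.6, 1.3]
grip_width: 0.0003
finger_force: 0.0
```

```bash
python3 -c "
from h import *
info(); a=arm.snapshot('side'); b=arm.snapshot('top')
cv2.imwrite('pics/c1.png',np.vstack([cv2.resize(a[180:340,260:500],(720,480)),cv2.resize(b[190:260,235:445],(720,120*2))])[:600*2])
i=cv2.imread('pics/c1.png');cv2.imwrite('pics/c1.png',cv2.resize(i,None,fx=.83,fy=.83))"
```

```text
t 2.6 ee [ 0.5541 -0.1742  0.046 ] F [-0.  -0.6  1.3] toolx [-0.9998  0.0191  0.0025] tooly [1.910e-02 9.998e-01 9.000e-04]
```

View pics/c1.png

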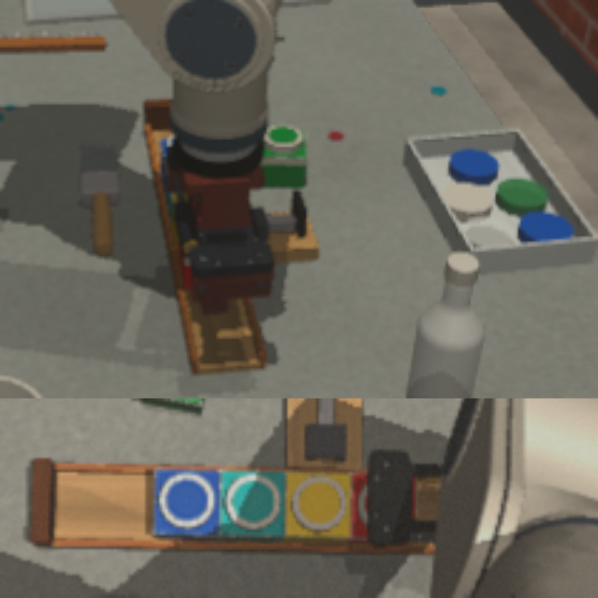

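The fingertips are in the channel behind the red pot. The gripper body is clear of the pots, which haven't moved. I'm starting the slow push.

>>> send_rows([
  {"dp": [0,0.5,0],"twist": 0,"gripper": 0},
  {"dp": [0,1.0,0],"twist": 0,"gripper": 0},
  {"dp": [0,1.5,0],"twist": 0,"gripper": 0},
  {"dp": [0,2.0,0],"twist": 0,"gripper": 0},
  {"dp": [0,2.5,0],"twist": 0,"gripper": 0},
])

```text
t: 3.32
ee_pos: [0.5558, -0.15, 0.0479]
tool_rot: [0.01, 1.0, -0.0, 0.0]
ft_force: [0.1, 0.2, -0.2]
grip_width: 0.0006
finger_force: 0.0
```

>>> send_rows([
  {"dp": [0,0.4,0],"twist": 0,"gripper": 0},
  {"dp": [0,0.8,0],"twist": 0,"gripper": 0},
  {"dp": [0,1.2,0],"twist": 0,"gripper": 0},
  {"dp": [0,1.6,0],"twist": 0,"gripper": 0},
  {"dp": [0,2.0,0],"twist": 0,"gripper": 0},
])

```text
t: 3.95
ee_pos: [0.5561, -0.1303, 0.0477]
tool_rot: [0.01, 1.0, -0.0, 0.0]
ft_force: [-0.7, -2.9, -0.4]
grip_width: 0.0004
finger_force: 1.4
```

>>> send_rows([
  {"dp": [0,0.4,0],"twist": 0,"gripper": 0},
  {"dp": [0,0.8,0],"twist": 0,"gripper": 0},
  {"dp": [0,1.2,0],"twist": 0,"gripper": 0},
  {"dp": [0,1.6,0],"twist": 0,"gripper": 0},
  {"dp": [0,2.0,0],"twist": 0,"gripper": 0},
])

```text
t: 4.58
ee_pos: [0.5565, -0.1101, 0.0477]
tool_rot: [0.01, 1.0, 0.0, -0.0]
ft_force: [0.1, -3.7, 0.2]
grip_width: 0.0002
finger_force: 1.4
```

Run:
```python
from h import *
info(); b=arm.snapshot('top')
cv2.imwrite('pics/c2.png',cv2.resize(b[180:260,235:445],(787,300)))
```

```text
t 4.58 ee [ 0.5565 -0.1101  0.0477] F [ 0.1 -3.7  0.2] toolx [-0.9998  0.0198  0.    ] tooly [ 0.0198  0.9998 -0.    ]
```

View pics/c2.png

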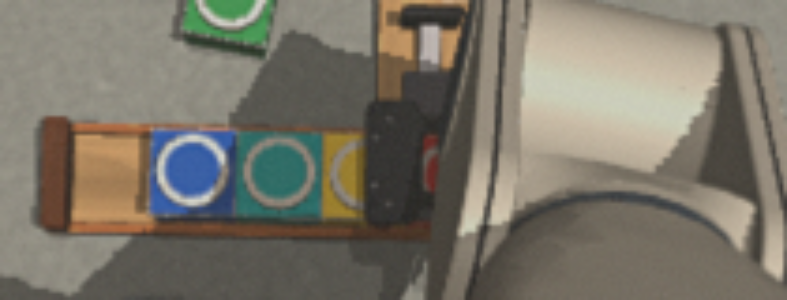

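The row is sliding as one train: blue's front edge is at u≈150 in the crop, the stop is at u≈72, and the pushing force is about 3.5 N. About 42 mm is left.

>>> send_rows([
  {"dp": [0,0.4,0],"twist": 0,"gripper": 0},
  {"dp": [0,0.8,0],"twist": 0,"gripper": 0},
  {"dp": [0,1.2,0],"twist": 0,"gripper": 0},
  {"dp": [0,1.6,0],"twist": 0,"gripper": 0},
  {"dp": [0,2.0,0],"twist": 0,"gripper": 0},
])

```text
t: 5.25
ee_pos: [0.5569, -0.0901, 0.0477]
tool_rot: [0.01, 1.0, -0.0, 0.0]
ft_force: [-0.8, -3.4, 0.3]
grip_width: 0.0005
finger_force: 1.5
```

>>> send_rows([
  {"dp": [0,0.3,0],"twist": 0,"gripper": 0},
  {"dp": [0,0.6,0],"twist": 0,"gripper": 0},
  {"dp": [0,0.9,0],"twist": 0,"gripper": 0},
  {"dp": [0,1.2,0],"twist": 0,"gripper": 0},
  {"dp": [0,1.4,0],"twist": 0,"gripper": 0},
])

```text
t: 5.88
ee_pos: [0.5572, -0.0762, 0.0477]
tool_rot: [0.01, 1.0, -0.0, -0.0]
ft_force: [-0.1, -3.1, -0.8]
grip_width: 0.0004
finger_force: 1.5
```

>>> send_rows([
  {"dp": [0,0.1,0],"twist": 0,"gripper": 0},
  {"dp": [0,0.2,0],"twist": 0,"gripper": 0},
  {"dp": [0,0.3,0],"twist": 0,"gripper": 0},
  {"dp": [0,0.4,0],"twist": 0,"gripper": 0},
  {"dp": [0,0.5,0],"twist": 0,"gripper": 0},
])

```text
t: 6.5
ee_pos: [0.5573, -0.0714, 0.0477]
tool_rot: [0.01, 1.0, -0.0, -0.0]
ft_force: [0.7, -3.3, -0.2]
grip_width: 0.0007
finger_force: 1.4
```

>>> send_rows([
  {"dp": [0,0.1,0],"twist": 0,"gripper": 0},
  {"dp": [0,0.2,0],"twist": 0,"gripper": 0},
  {"dp": [0,0.3,0],"twist": 0,"gripper": 0},
])

```text
t: 6.88
ee_pos: [0.5573, -0.0683, 0.0477]
tool_rot: [0.01, 1.0, 0.0, -0.0]
ft_force: [0.1, -3.2, -0.4]
grip_width: 0.0004
finger_force: 1.4
```

Run:
```python
from h import *
info(); b=arm.snapshot('top')
cv2.imwrite('pics/c3.png',cv2.resize(b[180:260,235:395],(800,400),interpolation=cv2.INTER_CUBIC))
```

```text
t 6.88 ee [ 0.5573 -0.0683  0.0477] F [ 0.1 -3.2 -0.4] toolx [-0.9998  0.0198  0.    ] tooly [0.0198 0.9998 0.    ]
```

View pics/c3.png

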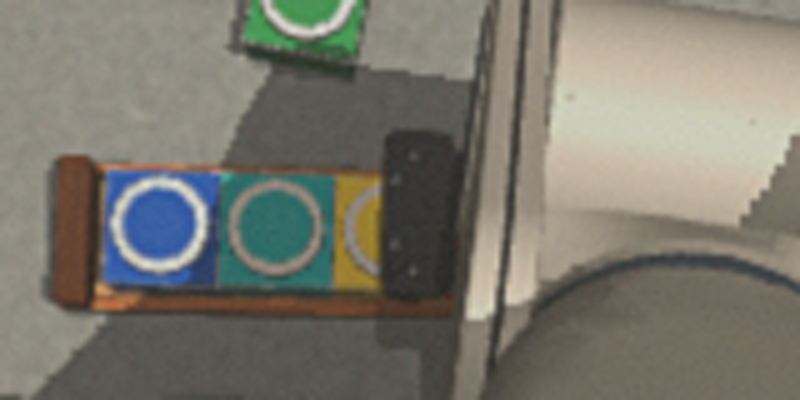

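About 3 mm is left: blue's edge is at u≈104 and the stop at u≈96. I'll creep until the force rises.

>>> send_rows([
  {"dp": [0,0.1,0],"twist": 0,"gripper": 0},
  {"dp": [0,0.2,0],"twist": 0,"gripper": 0},
  {"dp": [0,0.3,0],"twist": 0,"gripper": 0},
])

```text
t: 7.3
ee_pos: [0.5574, -0.0653, 0.0477]
tool_rot: [0.01, 1.0, 0.0, -0.0]
ft_force: [1.6, -2.5, 0.3]
grip_width: 0.0006
finger_force: 1.4
```

>>> send_rows([
  {"dp": [0,0.05,0],"twist": 0,"gripper": 0},
  {"dp": [0,0.1,0],"twist": 0,"gripper": 0},
])

```text
t: 7.55
ee_pos: [0.5574, -0.0644, 0.0477]
tool_rot: [0.01, 1.0, 0.0, -0.0]
ft_force: [-0.7, -2.8, 0.1]
grip_width: 0.0005
finger_force: 1.4
```

>>> send_rows([
  {"dp": [0,0.05,0],"twist": 0,"gripper": 0},
  {"dp": [0,0.1,0],"twist": 0,"gripper": 0},
])

```text
t: 7.8
ee_pos: [0.5574, -0.0634, 0.0477]
tool_rot: [0.01, 1.0, -0.0, -0.0]
ft_force: [-0.3, -3.2, -0.1]
grip_width: 0.0006
finger_force: 1.4
```

>>> send_rows([
  {"dp": [0,0.05,0],"twist": 0,"gripper": 0},
  {"dp": [0,0.1,0],"twist": 0,"gripper": 0},
])

```text
t: 8.05
ee_pos: [0.5574, -0.0624, 0.0477]
tool_rot: [0.01, 1.0, -0.0, -0.0]
ft_force: [0.1, -3.4, -0.6]
grip_width: 0.0006
finger_force: 1.4
```

>>> send_rows([
  {"dp": [0,0.05,0],"twist": 0,"gripper": 0},
  {"dp": [0,0.1,0],"twist": 0,"gripper": 0},
])

```text
t: 8.3
ee_pos: [0.5574, -0.0614, 0.0477]
tool_rot: [0.01, 1.0, -0.0, -0.0]
ft_force: [0.7, -3.0, 0.7]
grip_width: 0.0004
finger_force: 1.4
```

>>> send_rows([
  {"dp": [0,0.05,0],"twist": 0,"gripper": 0},
  {"dp": [0,0.1,0],"twist": 0,"gripper": 0},
])

```text
t: 8.55
ee_pos: [0.5575, -0.0606, 0.0477]
tool_rot: [0.01, 1.0, -0.0, 0.0]
ft_force: [-0.9, -7.0, -0.3]
grip_width: 0.0004
finger_force: 3.2
```

>>> send_rows([
  {"dp": [0,0.05,0],"twist": 0,"gripper": 0},
  {"dp": [0,0.05,0],"twist": 0,"gripper": 0},
])

```text
t: 8.8
ee_pos: [0.5576, -0.0606, 0.0477]
tool_rot: [0.01, 1.0, -0.0, 0.0]
ft_force: [-0.7, -7.0, -0.0]
grip_width: 0.0007
finger_force: 3.7
```

Run:
```python
from h import *
info(); b=arm.snapshot('top')
cv2.imwrite('pics/c4.png',cv2.resize(b[180:260,235:395],(800,400),interpolation=cv2.INTER_CUBIC))
```

```text
t 8.8 ee [ 0.5576 -0.0606  0.0477] F [-0.7 -7.  -0. ] toolx [-9.998e-01  1.960e-02 -3.000e-04] tooly [ 1.960e-02  9.998e-01 -8.000e-04]
```

View pics/c4.png

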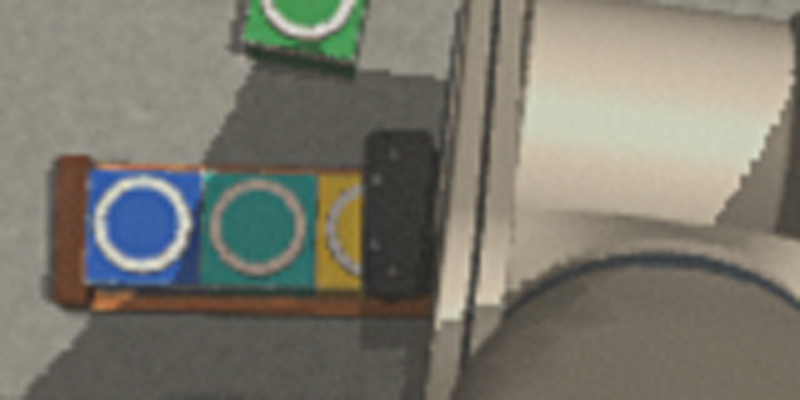

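Blue now sits flush against the stop (u≈90) and the force has risen to 7 N, so the row is home. I'll back off, lift and go round to the tab.

>>> send_rows([
  {"dp": [0,-0.5,0],"twist": 0,"gripper": 0},
  {"dp": [0,-2.0,0],"twist": 0,"gripper": 0},
  {"dp": [0,-2.0,-4],"twist": 0,"gripper": 0},
  {"dp": [0,-2.0,-9],"twist": 0,"gripper": 0},
  {"dp": [0,-2.0,-12],"twist": 0,"gripper": 0},
])

```text
t: 9.48
ee_pos: [0.5578, -0.0806, 0.17]
tool_rot: [0.01, 1.0, -0.0, 0.001]
ft_force: [-0.5, -0.1, -0.0]
grip_width: 0.0004
finger_force: 0.0
```

>>> send_rows([
  {"dp": [-5,0.5,0],"twist": 0,"gripper": 0},
  {"dp": [-10,1.0,0],"twist": 0,"gripper": 0},
  {"dp": [-15,1.3,0],"twist": 0,"gripper": 0},
  {"dp": [-15,1.3,0],"twist": 0,"gripper": 0},
])

```text
t: 9.98
ee_pos: [0.71, -0.0703, 0.1674]
tool_rot: [0.01, 1.0, 0.0, 0.001]
ft_force: [0.2, 0.2, 0.1]
grip_width: 0.0005
finger_force: 0.0
```

Run:
```python
from h import *
p,M=info(); print((np.array([.705,-.070,.057])-p)@M); b=arm.snapshot('top')
cv2.imwrite('pics/c5.png',cv2.resize(b[130:260,235:435],(800,520),interpolation=cv2.INTER_CUBIC))
```

```text
t 9.97 ee [ 0.71   -0.0703  0.1674] F [0.2 0.2 0.1] toolx [-0.9998  0.0194 -0.0021] tooly [1.940e-02 9.998e-01 1.000e-04]
[0.00521095 0.00017432 0.11036376]
```

View pics/c5.png

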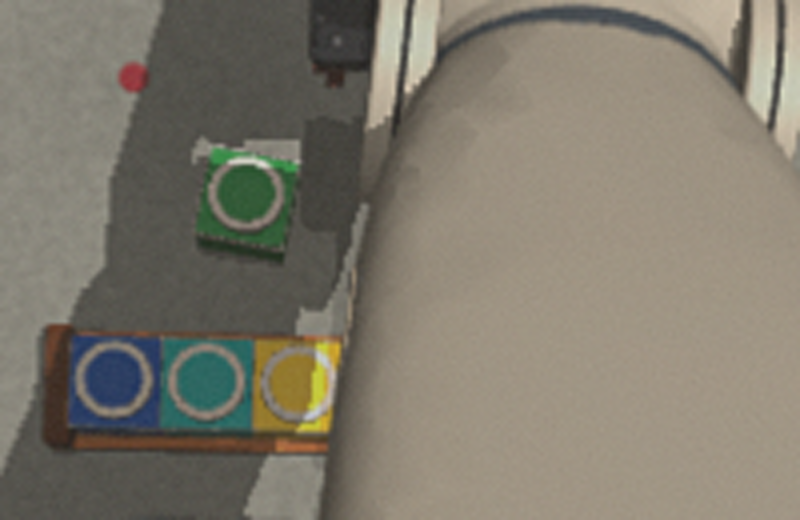

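The row stays home, with blue, teal and yellow in touch at u≈68–340. Next I'll lower the fingers beyond the tab.

>>> send_rows([
  {"dp": [0,0,4],"twist": 0,"gripper": 0},
  {"dp": [0,0,8],"twist": 0,"gripper": 0},
  {"dp": [0,0,10],"twist": 0,"gripper": 0},
  {"dp": [0,0,11],"twist": 0,"gripper": 0},
  {"dp": [0,0,11],"twist": 0,"gripper": 0},
])

```text
t: 10.65
ee_pos: [0.7072, -0.07, 0.0579]
tool_rot: [0.01, 1.0, 0.0, -0.0]
ft_force: [-0.2, -0.1, -0.6]
grip_width: -0.0001
finger_force: 0.0
```

>>> send_rows([
  {"dp": [0.6,0,0],"twist": 0,"gripper": 0},
  {"dp": [1.2,0,0],"twist": 0,"gripper": 0},
  {"dp": [1.8,0,0],"twist": 0,"gripper": 0},
  {"dp": [2.4,0,0],"twist": 0,"gripper": 0},
  {"dp": [3.0,0,0],"twist": 0,"gripper": 0},
])

```text
t: 11.28
ee_pos: [0.6769, -0.0693, 0.0578]
tool_rot: [0.01, 1.0, -0.0, 0.0]
ft_force: [0.3, 0.3, 0.1]
grip_width: 0.0005
finger_force: 0.0
```

>>> send_rows([
  {"dp": [0.4,0,0],"twist": 0,"gripper": 0},
  {"dp": [0.8,0,0],"twist": 0,"gripper": 0},
  {"dp": [1.2,0,0],"twist": 0,"gripper": 0},
  {"dp": [1.6,0,0],"twist": 0,"gripper": 0},
  {"dp": [2.0,0,0],"twist": 0,"gripper": 0},
])

```text
t: 11.9
ee_pos: [0.6572, -0.0688, 0.0577]
tool_rot: [0.01, 1.0, 0.0, 0.0]
ft_force: [0.9, -0.0, -0.9]
grip_width: 0.0003
finger_force: 0.8
```

>>> send_rows([
  {"dp": [0.4,0,0],"twist": 0,"gripper": 0},
  {"dp": [0.8,0,0],"twist": 0,"gripper": 0},
  {"dp": [1.2,0,0],"twist": 0,"gripper": 0},
  {"dp": [1.6,0,0],"twist": 0,"gripper": 0},
  {"dp": [2.0,0,0],"twist": 0,"gripper": 0},
])

```text
t: 12.52
ee_pos: [0.6371, -0.0684, 0.0577]
tool_rot: [0.01, 1.0, 0.0, 0.0]
ft_force: [1.6, 1.3, -1.2]
grip_width: 0.0004
finger_force: 0.8
```

>>> send_rows([
  {"dp": [0.2,0,0],"twist": 0,"gripper": 0},
  {"dp": [0.4,0,0],"twist": 0,"gripper": 0},
  {"dp": [0.6,0,0],"twist": 0,"gripper": 0},
  {"dp": [0.8,0,0],"twist": 0,"gripper": 0},
  {"dp": [1.0,0,0],"twist": 0,"gripper": 0},
])

```text
t: 13.15
ee_pos: [0.6272, -0.0683, 0.0577]
tool_rot: [0.01, 1.0, 0.0, 0.0]
ft_force: [0.5, 1.1, 0.5]
grip_width: 0.0003
finger_force: 0.8
```

>>> send_rows([
  {"dp": [0.1,0,0],"twist": 0,"gripper": 0},
  {"dp": [0.2,0,0],"twist": 0,"gripper": 0},
  {"dp": [0.3,0,0],"twist": 0,"gripper": 0},
])

```text
t: 13.52
ee_pos: [0.626, -0.0683, 0.0579]
tool_rot: [0.01, 1.0, -0.0, 0.002]
ft_force: [9.3, 1.6, -4.6]
grip_width: 0.0001
finger_force: 4.2
```

>>> send_rows([
  {"dp": [0.1,0,0],"twist": 0,"gripper": 0},
  {"dp": [0.1,0,0],"twist": 0,"gripper": 0},
])

```text
t: 13.78
ee_pos: [0.6259, -0.0683, 0.0579]
tool_rot: [0.01, 1.0, -0.0, 0.003]
ft_force: [10.2, 3.2, -6.1]
grip_width: 0.0001
finger_force: 4.8
```

>>> send_rows([
  {"dp": [-1,0,0],"twist": 0,"gripper": 0},
  {"dp": [-4,0,0],"twist": 0,"gripper": 0},
  {"dp": [-6,0,-3],"twist": 0,"gripper": 0},
  {"dp": [-6,0,-9],"twist": 0,"gripper": 0},
  {"dp": [-6,0,-15],"twist": 0,"gripper": 0},
])

```text
t: 14.4
ee_pos: [0.6826, -0.0695, 0.2084]
tool_rot: [0.01, 1.0, -0.0, -0.002]
ft_force: [0.3, 0.8, -0.1]
grip_width: 0.0004
finger_force: 0.0
```

>>> send_rows([
  {"dp": [0,5,-3],"twist": 0,"gripper": 0},
  {"dp": [0,10,-5],"twist": 0,"gripper": 0},
  {"dp": [3,14,-5],"twist": 0,"gripper": 0},
  {"dp": [8,17,-5],"twist": 0,"gripper": 0},
  {"dp": [13,20,-5],"twist": 0,"gripper": 0},
])

```text
t: 15.02
ee_pos: [0.5554, 0.1338, 0.2573]
tool_rot: [0.01, 1.0, -0.0, -0.001]
ft_force: [-0.8, 0.5, -0.4]
grip_width: 0.0004
finger_force: 0.0
```

Run:
```python
from h import *
info(); b=arm.snapshot('top')
cv2.imwrite('pics/c6.png',cv2.resize(b[130:290,230:440],(788,600),interpolation=cv2.INTER_CUBIC))
```

```text
t 15.03 ee [0.5554 0.1338 0.2573] F [-0.8  0.5 -0.4] toolx [-0.9998  0.0197  0.0017] tooly [ 1.970e-02  9.998e-01 -7.000e-04]
```

View pics/c6.png

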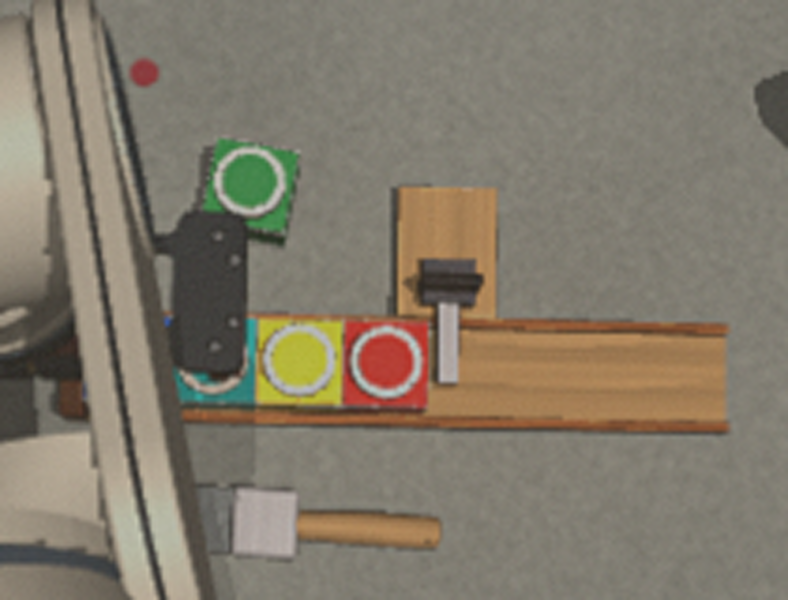

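The bolt bar now lies across the channel behind the red pot, with its tip at (449,383). I'll check its travel, then check the rest of the row once the arm is out of the way.

>>> send_rows([
  {"dp": [5,4,0],"twist": 0,"gripper": 0},
  {"dp": [10,8,0],"twist": 0,"gripper": 0},
  {"dp": [13,13,0],"twist": 0,"gripper": 0},
  {"dp": [15,18,0],"twist": 0,"gripper": 0},
  {"dp": [16,23,0],"twist": 0,"gripper": 0},
])

```text
t: 15.7
ee_pos: [0.4005, 0.3673, 0.2579]
tool_rot: [0.01, 1.0, -0.001, -0.0]
ft_force: [0.7, -0.4, 0.5]
grip_width: 0.0005
finger_force: 0.0
```

Run:
```python
from h import *
q=lambda *a:np.array([(230+u/3.752,130+v/3.75) for u,v in a])
print("tip",cast("top",q((449,383)),.033).round(4),"tab top",cast("top",q((450,274),(450,288)),.054).round(4),"red back",cast("top",q((428,360)),.05).round(4))
info(); b=arm.snapshot('top')
cv2.imwrite('pics/c7.png',cv2.resize(b[130:290,230:440],(788,600),interpolation=cv2.INTER_CUBIC))
```

```text
tip [[ 0.5503 -0.0669  0.033 ]] tab top [[ 0.6117 -0.0663  0.054 ]
 [ 0.6035 -0.0662  0.054 ]] red back [[ 0.5619 -0.0533  0.05  ]]
t 15.7 ee [0.4005 0.3673 0.2579] F [ 0.7 -0.4  0.5] toolx [-9.998e-01  1.910e-02  7.000e-04] tooly [ 0.0191  0.9998 -0.0013]
```

View pics/c7.png

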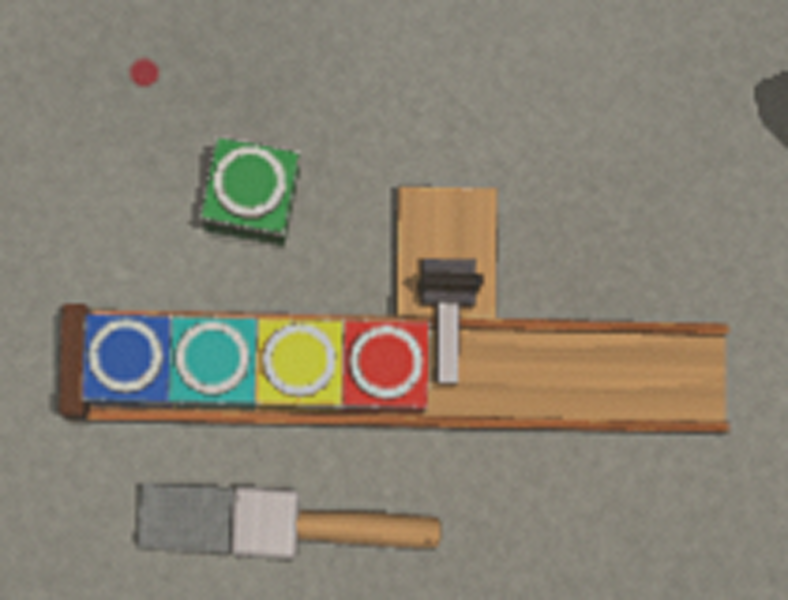

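The final view shows all four pots in touch and home against the stop (blue's edge at u≈85). The bolt tip measures 8 mm past the channel's centre line, which is fully shut, and the spare pot and brush haven't moved.

```bash
python3 -c "
from station import arm
print(arm.close_job())"
```

```text
the job is handed in; nothing more can be done
None
```

Job handed in at about 16 s: all four pots are home against the end stop, still in touch, and the bolt is fully shut behind the red pot; the arm touched nothing else that I could see.

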